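# Seat the gasketed cover of a laser driver housing and hold it down

### The job

Set the loose cover over the neck of the finned laser driver housing just as it is, with its fastener across the slot, so it hangs up on the bridge inside; then turn the fastener's wing counter-clockwise until it lines up with the slot, and let the cover sink onto its gasket. Press the cover level and fully home against the metal rim and keep it pressed while the new seal takes its shape: you finish while still holding it down. Leave the other things on the bench where they are.

Things in the scene. Friction and masses are not known exactly. Their poses are not given: they have to be found in the camera images.
- housing: Laser driver housing, bare aluminium, 190 (x) x 150 (y) mm, fixed to the bench, fins along both long sides. Its deck is 62 mm high; from it rises a rectangular neck around the opening. Origin: centre of its underside; x is its long axis, z up.
- neck (a point): Centre of the housing's opening at the height of the neck's metal rim, 84 mm above the bench. The neck measures 144 (x) x 104 (y) mm outside. A black springy gasket ring just inside it stands 4 mm above the rim and gives about 1 mm for each 3.5 N, so a cover reaches the metal at 14 N (its own weight is about 2.7 N of that). x is the long axis of housing, neck and slot; z up.
- slot (a point): Middle of the slot, on the top face of the 4 mm thick steel bridge that crosses the opening, 6 mm below the rim. The slot is 44 mm long (x) and 15 mm wide (y), and goes through.
- cover_top (a point): Middle of the loose cover's top face: aluminium lid, outside 155 (x) x 115 (y) mm, 23 mm from skirt edge to top face, plate 3 mm, skirt inside 149 x 109 mm; about 0.27 kg, balanced about this point. It fits either way round. Dark marks on its long axis x show where the wing must point. Height over neck: hung up on the bridge 15 mm, lying on the gasket about 6 mm, fully home on the rim 3 mm.
- wing (a point): Centre of the steel wing of the quarter-turn fastener, amid the cover: 40 mm long (x), 10 mm thick (y), 26 mm high, from 4 to 30 mm above the cover's top face (this point 17 mm above it), on a round collar 22 mm across and 4 mm high. It turns with the fastener; x points along the wing. It is the handle by which the cover is carried.
- pin (a point): Centre of the round cross pin at the fastener's lower end, under the cover: 35 mm long, 7 mm thick, parallel to the wing (x). Its underside is 18 mm below the plate's underside. It lands on the bridge unless it lies within about 0.25 rad of the slot's direction, and passes through the slot when in line with it.
- stud (a joint): Angle of the fastener in the cover, rad, with a stop at each end: 0 = wing across the cover (along its y), 1.571 = wing along the cover's long axis, in line with the slot. It grows counter-clockwise seen from above, turns at about 0.05 N m and stays where it is left.
- gasket (a joint): How far the gasket is pressed down, m: 0 = free, 0.004 = level with the metal rim.
- screwdriver: Screwdriver with black handle, 150 mm long, lying on the bench; bystander. Origin under its middle, x along it.
- diode_mount0: Small black diode mount, 26 x 18 x 16 mm; bystander. Origin at its underside.
- diode_mount1: Another such diode mount; bystander.
- chip_tray: Open black tray of ceramic chips, 120 x 160 x 26 mm; bystander. Origin at its underside.
- lens_case: Flat black case of lenses, 70 x 100 x 13 mm; bystander. Origin at its underside.
- detector: Round aluminium detector with ribs and a brass top, 48 mm across, 72 mm high; bystander. Origin at its underside.
- jar: Small amber jar, 48 mm across, 60 mm high; bystander. Origin at its underside.
- tweezers: Steel tweezers, 130 mm long, 8 mm high, lying flat; bystander. Origin under their middle, x along them.

How it is judged:
By the outcome, as a careful person would: the job done as asked, in the order asked, and still so for the second after the job is handed in, while the arm keeps its last pose, push and grip.
It also fails if it takes over 45 s, if anything falls off the work surface, if the arm or the gripper's body presses on something with over 40 N, if the wrist force passes 120 N, or if a joint passes its speed limit or range.

### The arm

A 6-joint arm with a two-finger parallel gripper is mounted at the origin on the work surface. World frame = base frame: x ahead of the robot, y to its left, z up, the work surface at z = 0. Lengths are in m, angles in rad, forces in N, time in s.
With the tool pointing down it reaches from about 0.325 to 0.85 m from the base axis. Payload 4.4 kg.
Tool frame: the origin (TCP) lies on the centre line of the jaws, within the pads' length; the fingertips stand 25 mm ahead of it and the grasp point (between the pads) lies 6 mm ahead of it; z points along the fingers, y is the line along which they close (so a half turn about z gives the same grasp; the last joint's range is limited). The gripper opens to 94 mm and grips with 3 to 60 N. Pads are 16 mm wide; open, the fingers measure 119 mm over their backs; the gripper's body (75 mm by 177 mm) begins 78 mm behind the grasp point.
Start: joints at [-1.31, 0.207, 1.542, -0, 1.393, -0.15], TCP at [0.23, -0.527, 0.204] pointing down, gripper open.
Joint ranges: [-2.73, 2.73], [-0.86, 2.22], [0.23, 2.46], [-1.11, 4.25], [0.08, 2.63], [-2.82, 2.82]. Speed limits (rad/s): [2.79, 2.79, 3.14, 3.14, 3.14, 3.14].

### API

Orientations are given as a unit quaternion [w, x, y, z].
In Python, from cell import env gives the robot as it stands. The module is installed in compiled form; this text tells all that it offers.
- The arm moves only by the tool move_arm, never from a script. Its argument "motion" is a list of rows, each a list of 7 numbers: the shift along the tool's x, y, z normalised to -1 to 1, where 1 is 200 mm, then the turn, a rotation vector about the tool's x, y, z normalised to -1 to 1, where 1 is 180 degrees, then the closure, from -1 (fully open) to 1 (shut). In form: [[tx, ty, tz, wx, wy, wz, gripper], ...]. A call has 1 to 8 rows; each row shifts and turns the commanded pose from where the row before left it, along the tool's axes as they then stand; what a row does not reach is not made up. A row lasts 1/10 s, in which the tool goes at most 50 mm and 8.59 degrees, less where a joint would pass 70% of its speed; a pose out of reach is approached as far as the arm can. A call with a number of a shift or a turn outside -1 to 1 is refused whole. A call with a gripper value outside its range is refused whole. The fingers move at their own pace and stop on an object; "squeeze" is the grip in N (left out, the last holds). Time passes only in rows, so rows that do not move let the fingers close. It gives the time, the measured TCP pose, the force, the opening and the grip force at its end, in the units of the state.
- env.read_state(): the state, without advancing time (a new reading comes with each control period).
- env.read_camera(name): name is "scene" or "top" or "wrist"; returns a dict with "image" (400x640x3 uint8, red, green, blue), "mtx" (3x3 intrinsics, pixels), "position" and "attitude" of the camera in the world; the wrist camera has in their place "hand_eye" (4x4, takes a point from camera to tool coordinates, whose origin is the TCP and whose axes are the flange's). Camera axes: x right, y up, looking along -z (the intrinsics and any distortion apply to the point x, -y, -z); pixel columns grow to the right and rows downward; lengths in m; the calibration is good to about 2 mm. A picture is of the moment at which its call begins: read the wrist's pose just before it. There is no depth.
- env.job_done(): hands the job in; it is judged then, once.
Trained networks look in a picture, given as the dict that the camera call returned (one of the last four; its "shot" number tells which), for a name from the list of things; names that differ only in an ending like _2 or _b are one class to them, and where a whole thing is asked for, a point or a joint stands for the part that bears it (a point fixed in the world has none). Each returns a list of dicts, best first, with "score" (0 to 1); they miss things now and then, are a little off and sometimes report something else, mostly with a low value. They report only what shows in the picture. A call takes as long as a camera call.
- env.boxes_of(query, picture): "box" ([centre column, centre row, width, height] in pixels, round what is visible of it).
- env.spot_point(query, picture): "at" ([row, column] in pixels: a listed point, or the origin of a listed thing).
The state is a dict: "time_s": time; "joint_pos": joint angles; "joint_velocities": joint speeds; "joint_efforts": joint torques, N m; "eef_pos": TCP position; "ee_rot": TCP orientation; "wrist_force": force on the tool from outside, world axes, zero at the start; "ft_torque": the same for the moment, N m; "width": finger opening in m; "grip_force": force on a finger pad.
Only numpy, scipy, OpenCV 4.12 (cv2) and the standard library are available. Lean on these libraries where they do the work, as an engineer would, in place of code of your own. Each camera call takes 0.05 s, during which the arm holds its last target. There are 200 camera calls.

## Working session

There is one attempt and no reset: what is moved stays moved. The work goes in short steps, Python scripts to look and compute and a tool call to move; the robot and the scene stay as the last step left them, time stands still between calls to the robot, and variables do not carry over. Pictures are saved under pics/ and viewed, at most 10 in all, crops included, and the job is handed in when it is done.

Besides the shell and the picture viewer there is one more tool, called after "Emit:" as a command line: name --pt "numbers of a row" for each row, then --argument value for the rest. move_arm: Moves the arm, as the interface text tells. Scaled input: -1 to 1 covers 200 mm each way for a shift and 180 degrees each way for a turn. Its arguments: {"type":"object","properties":{"motion":{"type":"array","items":{"type":"array","items":{"type":"number"}}},"squeeze":{"type":"number"}},"required":["motion"]}

```bash
mkdir -p pics
cat > h.py <<'E'
import numpy as np, cv2
from cell import env
from scipy.spatial.transform import Rotation as R
def q2R(q): return R.from_quat([q[1],q[2],q[3],q[0]]).as_matrix()
def cam(name):
    s=env.read_state(); p=env.read_camera(name)
    if name=='wrist':
        T=np.eye(4);T[:3,:3]=q2R(s['ee_rot']);T[:3,3]=s['eef_pos'];T=T@np.array(p['hand_eye'])
        Rm,t=T[:3,:3],T[:3,3]
    else:
        a=np.array(p['attitude']); Rm=a if a.shape==(3,3) else q2R(a); t=np.array(p['position'])
    return p,Rm,t
def ray(c,rc):
    p,Rm,t=c; K=np.array(p['mtx'])
    v=np.linalg.inv(K)@[rc[1],rc[0],1]; d=Rm@[v[0],-v[1],-v[2]]
    return t,d/np.linalg.norm(d)
def atz(c,rc,z):
    t,d=ray(c,rc); return t+d*(z-t[2])/d[2]
def tri(rs):
    A=np.zeros((3,3));b=np.zeros(3)
    for t,d in rs:
        P=np.eye(3)-np.outer(d,d);A+=P;b+=P@t
    x=np.linalg.solve(A,b); return x,[np.linalg.norm((np.eye(3)-np.outer(d,d))@(x-t)) for t,d in rs]
def proj(c,X):
    p,Rm,t=c; v=Rm.T@(np.array(X)-t); u=np.array(p['mtx'])@[v[0]/-v[2],-v[1]/-v[2],1]; return u[:2]
def save(c,n): cv2.imwrite('pics/'+n+'.png',c[0]['image'][:,:,::-1])
E
python3 - <<'E'
from h import *
cs={n:cam(n) for n in('scene','top','wrist')}
print({k:v for k,v in cs['top'][0].items() if k!='image'}); print(cs['wrist'][0].keys())
for n,c in cs.items():
    save(c,n+'0'); print(n,c[2])
for q in('neck','slot','cover_top','wing','pin','housing','detector','jar','chip_tray'):
    rs=[]
    for n,c in cs.items():
        r=env.spot_point(q,c[0])[:2]
        print(q,n,[(np.round(a['at']),round(a['score'],2)) for a in r])
        if r and r[0]['score']>.3 and n!='wrist': rs.append(ray(c,r[0]['at']))
    if len(rs)>1: print('  ',*tri(rs))
cv2.imwrite('pics/both.png',cv2.resize(np.vstack([cs['scene'][0]['image'],cs['top'][0]['image']])[:,:,::-1],(480,600)))
print(env.read_state())
E
```

```text
{'mtx': array([[399.8599165 ,   0.        , 317.40828461],
       [  0.        , 399.8599165 , 201.17059774],
       [  0.        ,   0.        ,   1.        ]]), 'position': array([ 0.48903453, -0.02305744,  0.98755649]), 'attitude': array([ 0.71518372,  0.04091858, -0.01916557, -0.69747444]), 'shot': 2}
dict_keys(['image', 'mtx', 'hand_eye', 'shot'])
scene [1.18695811 0.27328826 0.5129673 ]
top [ 0.48903453 -0.02305744  0.98755649]
wrist [ 0.28931575 -0.50075113  0.38459604]
neck scene [(array([159., 273.]), 0.56), (array([257., 302.]), 0.36)]
neck top [(array([176., 326.]), 0.74), (array([239., 407.]), 0.66)]
neck wrist []
   [ 0.63224123 -0.05171848  0.1859562 ] [np.float64(0.04538869109785479), np.float64(0.04538869109785486)]
slot scene [(array([162., 278.]), 0.56)]
slot top []
slot wrist []
cover_top scene [(array([230., 436.]), 0.85)]
cover_top top [(array([223., 241.]), 0.84)]
cover_top wrist []
   [0.51051069 0.20195096 0.01858085] [np.float64(0.009662526639898339), np.float64(0.009662526639898306)]
wing scene [(array([219., 434.]), 0.75)]
wing top [(array([226., 234.]), 0.
[... 1303 characters left out ...]
 array([-1.30947165e+00,  2.06596914e-01,  1.54148239e+00,  1.05295069e-05,
        1.39350235e+00, -1.50503055e-01]), 'joint_velocities': array([ 3.74059689e-04,  1.23859262e-03, -5.67287771e-05, -5.62588392e-05,
        4.17077985e-04, -1.07816843e-03]), 'joint_efforts': array([-2.37167451e-04, -3.70877981e+01, -2.81751394e+01,  6.98305713e-02,
        2.76351802e-02, -1.37897877e-05]), 'eef_pos': array([ 0.230158  , -0.52693914,  0.20355679]), 'ee_rot': array([5.20560764e-06, 9.78874732e-01, 2.04460898e-01, 5.47893954e-06]), 'wrist_force': array([0.07851881, 0.62259283, 0.07981434]), 'ft_torque': array([0.02136952, 0.00329673, 0.01667934]), 'grip_force': 0.0, 'width': 0.09364673369790594}
```

View pics/top0.png

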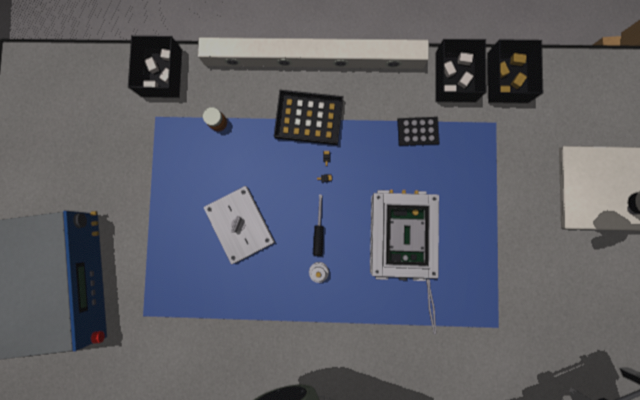

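View pics/scene0.png

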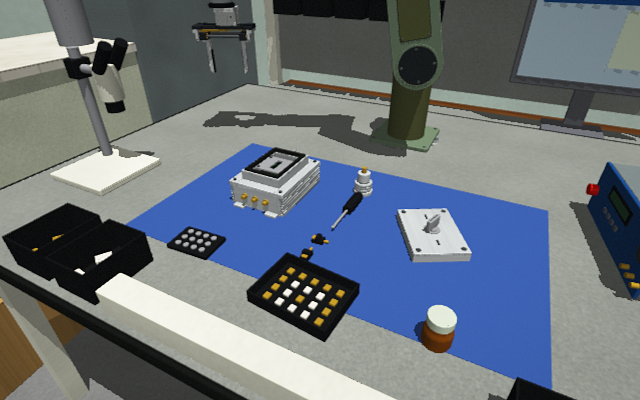

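Top view: the cover is around pixel (238,225), with its long axis about 28° counter-clockwise from world x. The housing is at (405,236), nearly along x. The scene view shows the wing standing across the cover at (434,220).

```bash
cat >> h.py <<'E'
def yaw(Rm): return np.degrees(np.arctan2(Rm[1,0],Rm[0,0]))
def plan(goal,psi,n,g=-1,start=None):
    s=env.read_state(); p0=np.array(s['eef_pos']); y0=yaw(q2R(s['ee_rot']))
    if start is not None: p0,y0=np.array(start[:3]),start[3]
    dy=(psi-y0+180)%360-180; goal=np.array(goal)
    print('from',p0.round(4),round(y0,2),'per row mm',round(np.linalg.norm(goal-p0)/n*1e3,1),'deg',round(dy/n,2))
    for k in range(n):
        a=np.radians(y0+dy*k/n); d=(goal-p0)/n
        x=[np.cos(a),np.sin(a),0];y=[np.sin(a),-np.cos(a),0]
        print([round(float(np.dot(d,x)/.2),3),round(float(np.dot(d,y)/.2),3),round(float(-d[2]/.2),3),0,0,round(-dy/n/180,4),g])
E
python3 - <<'E'
from h import *
p=env.read_camera('wrist');print(p['hand_eye'].round(3),p['mtx'].round(1))
plan([.535,.15,.25],118,18)
E
```

```text
[[-0.     0.974  0.226  0.065]
 [ 1.     0.     0.001  0.   ]
 [ 0.001  0.226 -0.974 -0.182]
 [ 0.     0.     0.     1.   ]] [[279.9   0.  318.4]
 [  0.  279.9 203.8]
 [  0.    0.    1. ]]
from [ 0.2301 -0.527   0.2035] 23.59 per row mm 41.3 deg 5.24
[0.153, -0.138, -0.013, 0, 0, np.float64(-0.0291), -1]
[0.165, -0.124, -0.013, 0, 0, np.float64(-0.0291), -1]
[0.176, -0.108, -0.013, 0, 0, np.float64(-0.0291), -1]
[0.185, -0.092, -0.013, 0, 0, np.float64(-0.0291), -1]
[0.192, -0.075, -0.013, 0, 0, np.float64(-0.0291), -1]
[0.198, -0.057, -0.013, 0, 0, np.float64(-0.0291), -1]
[0.203, -0.038, -0.013, 0, 0, np.float64(-0.0291), -1]
[0.205, -0.02, -0.013, 0, 0, np.float64(-0.0291), -1]
[0.206, -0.001, -0.013, 0, 0, np.float64(-0.0291), -1]
[0.205, 0.018, -0.013, 0, 0, np.float64(-0.0291), -1]
[0.203, 0.037, -0.013, 0, 0, np.float64(-0.0291), -1]
[0.199, 0.055, -0.013, 0, 0, np.float64(-0.0291), -1]
[0.193, 0.073, -0.013, 0, 0, np.float64(-0.0291), -1]
[0.185, 0.09, -0.013, 0, 0, np.float64(-0.0291), -1]
[0.176, 0.107, -0.013, 0, 0, np.float64(-0.0291), -1]
[0.166, 0.123, -0.013, 0, 0, np.float64(-0.0291), -1]
[0.154, 0.137, -0.013, 0, 0, np.float64(-0.0291), -1]
[0.141, 0.151, -0.013, 0, 0, np.float64(-0.0291), -1]
```

Run:
```python
from h import *
plan([.49,-.17,.25],90,8)
```

```text
from [ 0.2301 -0.527   0.2035] 23.59 per row mm 55.5 deg 8.3
[0.238, -0.139, -0.029, 0, 0, np.float64(-0.0461), -1]
[0.256, -0.104, -0.029, 0, 0, np.float64(-0.0461), -1]
[0.268, -0.066, -0.029, 0, 0, np.float64(-0.0461), -1]
[0.275, -0.026, -0.029, 0, 0, np.float64(-0.0461), -1]
[0.276, 0.014, -0.029, 0, 0, np.float64(-0.0461), -1]
[0.271, 0.053, -0.029, 0, 0, np.float64(-0.0461), -1]
[0.26, 0.092, -0.029, 0, 0, np.float64(-0.0461), -1]
[0.244, 0.129, -0.029, 0, 0, np.float64(-0.0461), -1]
```

Emit:
move_arm --pt "0.21 -0.12 -0.03 0 0 -0.046 -1" --pt "0.225 -0.09 -0.03 0 0 -0.046 -1" --pt "0.235 -0.06 -0.03 0 0 -0.046 -1" --pt "0.24 -0.025 -0.03 0 0 -0.046 -1" --pt "0.24 0.01 -0.03 0 0 -0.046 -1" --pt "0.24 0.05 -0.03 0 0 -0.046 -1" --pt "0.23 0.08 -0.03 0 0 -0.046 -1" --pt "0.22 0.11 -0.03 0 0 -0.046 -1"

```text
time_s: 2.35
eef_pos: [0.4591, -0.2107, 0.2521]
ee_rot: [0.0, 0.706, 0.708, 0.0]
wrist_force: [0.3, -1.2, 0.1]
width: 0.0942
grip_force: 0.0
```

Emit:
move_arm --pt "0 0 0 0 0 0 -1" --pt "0 0 0 0 0 0 -1"

```text
time_s: 2.55
eef_pos: [0.4587, -0.2115, 0.2518]
ee_rot: [0.0, 0.707, 0.707, -0.0]
wrist_force: [-0.7, -0.2, -0.4]
width: 0.094
grip_force: 0.0
```

Run:
```python
from h import *
c=cam('wrist'); save(c,'w1')
s=env.read_state(); print(s['time_s'],s['eef_pos'],yaw(q2R(s['ee_rot'])),s['joint_pos'].round(3))
for q in('neck','slot','housing'):
    print(q,[(np.round(a['at'],1),round(a['score'],2),atz(c,a['at'],{'neck':.084,'slot':.078,'housing':0}[q]).round(4)) for a in env.spot_point(q,c[0])[:2]])
plan([.506,.202,.25],118,9)
```

```text
2.6 [ 0.4580232  -0.21239254  0.25147002] 89.83326576722325 [-6.050e-01  2.100e-02  1.648e+00 -1.000e-03  1.473e+00 -6.020e-01]
neck [(array([179.9, 348.3]), 0.69, array([ 0.4958, -0.1968,  0.084 ]))]
slot [(array([179.5, 349.7]), 0.66, array([ 0.4982, -0.1972,  0.078 ]))]
housing [(array([172.4, 343. ]), 0.87, array([ 0.4963, -0.1972,  0.    ]))]
from [ 0.4573 -0.2135  0.2512] 89.68 per row mm 46.5 deg 3.15
[0.231, 0.026, 0.001, 0, 0, np.float64(-0.0175), -1]
[0.229, 0.038, 0.001, 0, 0, np.float64(-0.0175), -1]
[0.227, 0.051, 0.001, 0, 0, np.float64(-0.0175), -1]
[0.224, 0.063, 0.001, 0, 0, np.float64(-0.0175), -1]
[0.22, 0.075, 0.001, 0, 0, np.float64(-0.0175), -1]
[0.215, 0.087, 0.001, 0, 0, np.float64(-0.0175), -1]
[0.21, 0.099, 0.001, 0, 0, np.float64(-0.0175), -1]
[0.204, 0.111, 0.001, 0, 0, np.float64(-0.0175), -1]
[0.198, 0.122, 0.001, 0, 0, np.float64(-0.0175), -1]
```

View pics/w1.png

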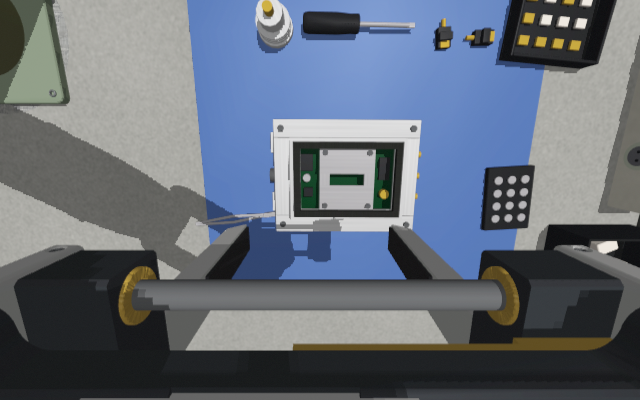

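The wrist view shows the neck and slot centred near pixel (347,180), with the gasket ring spanning about columns 293–405 and rows 142–217, nearly square to the image. I'm going to the cover.

Emit:
move_arm --pt "0.24 0.028 0 0 0 -0.0197 -1" --pt "0.24 0.042 0 0 0 -0.0197 -1" --pt "0.24 0.056 0 0 0 -0.0197 -1" --pt "0.235 0.07 0 0 0 -0.0197 -1" --pt "0.23 0.085 0 0 0 -0.0197 -1" --pt "0.225 0.095 0 0 0 -0.0197 -1" --pt "0.22 0.105 0 0 0 -0.0197 -1" --pt "0.215 0.115 0 0 0 -0.0197 -1"

```text
time_s: 3.55
eef_pos: [0.4969, 0.1768, 0.2515]
ee_rot: [0.0, 0.514, 0.858, -0.0]
wrist_force: [0.2, -0.3, -0.3]
width: 0.094
grip_force: 0.0
```

Emit:
move_arm --pt "0.1 0.06 0 0 0 0 -1" --pt "0 0 0 0 0 0 -1" --pt "0 0 0 0 0 0 -1" --pt "0 0 0 0 0 0 -1"

```text
time_s: 3.95
eef_pos: [0.498, 0.1979, 0.2514]
ee_rot: [0.0, 0.515, 0.857, -0.0]
wrist_force: [0.6, -0.1, 0.6]
width: 0.0939
grip_force: 0.0
```

Run:
```python
from h import *
c=cam('wrist'); save(c,'w2')
t=env.read_camera('top'); 
for i in range(3):
    s=env.read_state(); print(s['time_s'],s['eef_pos'].round(4),yaw(q2R(s['ee_rot'])).round(2),s['joint_velocities'].round(3)); env.read_camera('scene')
for q,z in(('cover_top',.023),('wing',.04),('pin',.0055)):
    print(q,[(np.round(a['at'],1),round(a['score'],2),atz(c,a['at'],z).round(4)) for a in env.spot_point(q,c[0])[:2]])
np.save('w2.npy',np.hstack([c[1],c[2][:,None]]))
```

```text
4.05 [0.498  0.198  0.2516] 118.04 [ 0.005 -0.     0.     0.003 -0.001 -0.001]
4.1 [0.498  0.1982 0.2516] 118.05 [ 0.008 -0.001 -0.004  0.001  0.     0.003]
4.15 [0.498  0.1985 0.2516] 118.08 [ 0.007  0.001 -0.003  0.001 -0.     0.001]Traceback (most recent call last):
  File "<stdin>", line 7, in <module>
ValueError: only the last four pictures can be asked about
```

View pics/w2.png

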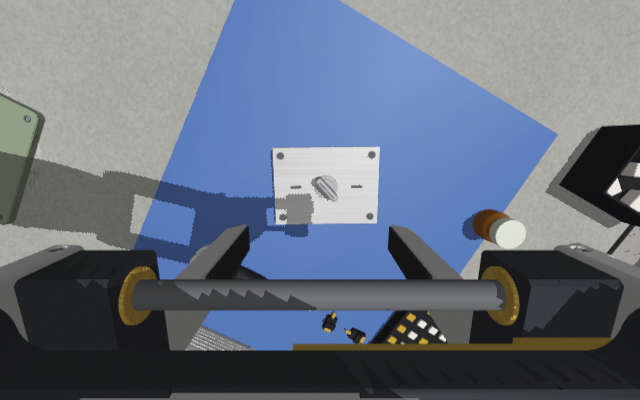

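The cover is centred near (326,187) with its marks horizontal at (295,187) and (356,187). The wing runs from (313,177) to (337,200), so it's oblique to the slot rather than square across. I'll measure this from closer.

Run:
```python
from h import *
c=cam('wrist'); t=cam('top'); sc=cam('scene')
for q,z in(('cover_top',.023),('wing',.04)):
    rs=[]
    for n,k in(('w',c),('t',t),('s',sc)):
        a=env.spot_point(q,k[0])
        if a: print(q,n,np.round(a[0]['at'],1),round(a[0]['score'],2),atz(k,a[0]['at'],z).round(4)); rs.append(ray(k,a[0]['at']))
    print(tri(rs))
for n,k in(('t',t),('s',sc)):
    u=proj(k,[.505,.205,.04]).astype(int); cr=k[0]['image'][u[1]-35:u[1]+35,u[0]-45:u[0]+45]
    globals()['c'+n]=cv2.resize(cr,(360,280),interpolation=cv2.INTER_CUBIC)
cr=c[0]['image'][140:230,265:385]; cw=cv2.resize(cr,(720,540)[:2],interpolation=cv2.INTER_CUBIC)
cw=cv2.resize(cw,(400,280))
cv2.imwrite('pics/crop1.png',np.hstack([ct,cs])[:,:,::-1]); cv2.imwrite('pics/crop2.png',cv2.resize(cr,(720,540),interpolation=cv2.INTER_CUBIC)[:,:,::-1])
plan([.506,.202,.17],160,5)
```

```text
cover_top w [188.7 324.2] 0.71 [0.5084 0.1965 0.023 ]
cover_top t [223.4 238.4] 0.72 [0.5122 0.1979 0.023 ]
cover_top s [230.5 433.7] 0.77 [0.5137 0.2073 0.023 ]
(array([0.51020553, 0.20057658, 0.02015806]), [np.float64(0.004667327772123386), np.float64(0.0028637857373451075), np.float64(0.006315125771091005)])
wing w [190.7 325.6] 0.6 [0.5098 0.1974 0.04  ]
wing t [237. 407.] 0.75 [ 0.4901 -0.2052  0.04  ]
wing s [245.2 196.5] 0.71 [ 0.7904 -0.192   0.04  ]
(array([ 0.58411869, -0.09804899, -0.04743194]), [np.float64(0.28572680074366014), np.float64(0.15378570667738173), np.float64(0.22010604649790622)])
from [0.4977 0.1999 0.2515] 118.21 per row mm 16.4 deg 8.36
[-0.002, 0.008, 0.082, 0, 0, np.float64(-0.0464), -1]
[-0.003, 0.008, 0.082, 0, 0, np.float64(-0.0464), -1]
[-0.004, 0.007, 0.082, 0, 0, np.float64(-0.0464), -1]
[-0.005, 0.007, 0.082, 0, 0, np.float64(-0.0464), -1]
[-0.006, 0.006, 0.082, 0, 0, np.float64(-0.0464), -1]
```

View pics/crop2.png

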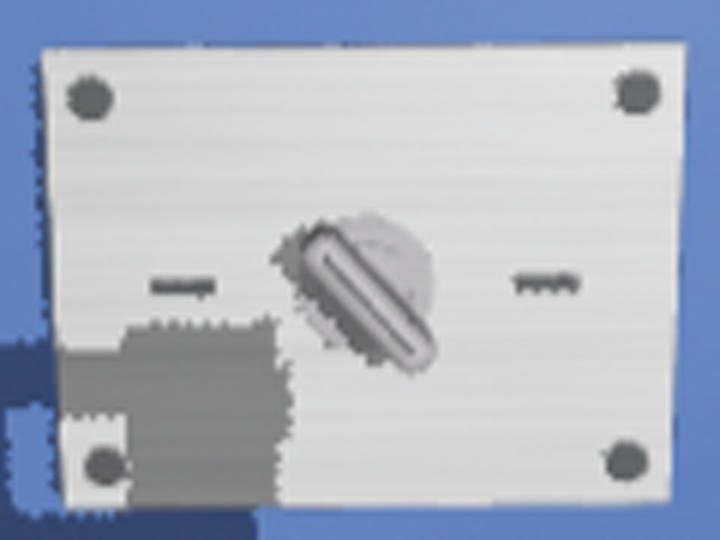

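Crop: the marks are at (183,287) and (547,283). The wing's top ridge runs (318,245)–(415,358), so the wing is about 130° from the image horizontal, which puts the stud at roughly 0.7 rad: across enough to hang up. I'm aligning the tool to the wing and going lower.

Emit:
move_arm --pt "0.005 0.01 0.08 0 0 -0.0457 -1" --pt "0.005 0.01 0.08 0 0 -0.0457 -1" --pt "0 0.01 0.08 0 0 -0.0457 -1" --pt "0 0.01 0.08 0 0 -0.0457 -1" --pt "0 0.01 0.08 0 0 -0.0457 -1" --pt "0 0 0 0 0 0 -1" --pt "0 0 0 0 0 0 -1"

```text
time_s: 5.35
eef_pos: [0.5035, 0.2084, 0.1716]
ee_rot: [-0.0, 0.181, 0.984, -0.0]
wrist_force: [0.2, -0.4, 0.6]
width: 0.094
grip_force: 0.0
```

Run:
```python
from h import *
c=cam('wrist'); save(c,'w3')
s=env.read_state(); print(s['time_s'],s['eef_pos'].round(4),yaw(q2R(s['ee_rot'])).round(2))
W=np.load('w2.npy') if __import__('os').path.exists('w2.npy') else None
for q,z in(('cover_top',.023),('wing',.04)):
    a=env.spot_point(q,c[0])
    if a: print(q,np.round(a[0]['at'],1),round(a[0]['score'],2),atz(c,a[0]['at'],z).round(4))
# old shot w2b at pose (0.4977,0.1999,.2515,118.2)
he=np.array(c[0]['hand_eye']); a=np.radians(118.2)
T=np.eye(4);T[:3,:3]=np.array([[np.cos(a),np.sin(a),0],[np.sin(a),-np.cos(a),0],[0,0,-1]]);T[:3,3]=[.4977,.199,.2515];T=T@he
o=(c[0],T[:3,:3],T[:3,3])
print('old centre',atz(o,[187.5,325.8],.023),'wing top',atz(o,[190.3,326],.053))
P=[atz(o,[140+y/6,265+x/6],.053) for x,y in((318,245),(415,358))];d=P[0]-P[1];print('wing yaw',np.degrees(np.arctan2(d[1],d[0])),np.linalg.norm(d))
P=[atz(o,[140+y/6,265+x/6],.023) for x,y in((183,287),(547,283))];d=P[1]-P[0];print('cover yaw',np.degrees(np.arctan2(d[1],d[0])))
im=c[0]['image'][80:260,200:440]; cv2.imwrite('pics/crop3.png',cv2.resize(im,(800,600),interpolation=cv2.INTER_CUBIC)[:,:,::-1])
```

```text
5.4 [0.5041 0.2085 0.1724] 159.2
cover_top [203.5 311.8] 0.75 [0.5106 0.1969 0.023 ]
wing [205.3 314.9] 0.77 [0.5104 0.2013 0.04  ]
old centre [0.50951454 0.19991125 0.023     ] wing top [0.50848926 0.20072975 0.053     ]
wing yaw 158.61321615072688 0.03466469993671128
cover yaw 28.820907388765622
```

View pics/crop3.png

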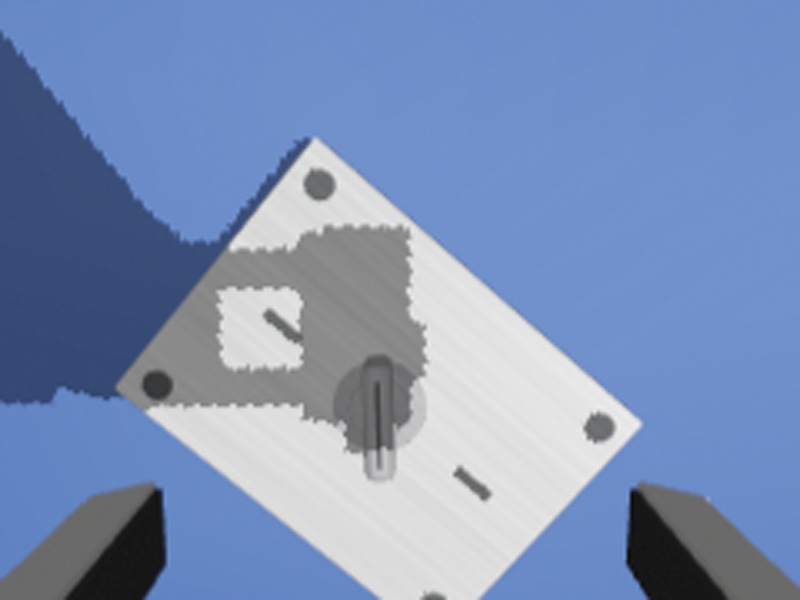

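The wing is now upright in the picture: ridge (377,378)–(379,465) in the crop, so the tool is aligned with it. I'll triangulate from the two shots and grasp.

Run:
```python
from h import *
c=cam('wrist'); he=np.array(c[0]['hand_eye']); s=env.read_state();print(s['eef_pos'].round(4))
def mk(x,y,z,a):
    a=np.radians(a);T=np.eye(4);T[:3,:3]=np.array([[np.cos(a),np.sin(a),0],[np.sin(a),-np.cos(a),0],[0,0,-1]]);T[:3,3]=[x,y,z];T=T@he
    return (c[0],T[:3,:3],T[:3,3])
o=mk(.4977,.1992,.2515,118.2); n=mk(.5037,.2085,.172,159.2)
print('wingtop',tri([ray(o,[190.3,326]),ray(n,[206.3,313.4])]), atz(n,[206.3,313.4],.053))
print('marks',tri([ray(o,[187.5,325.8]),ray(n,[201.2,313.2])]), atz(n,[201.2,313.2],.023))
plan([.509,.2005,.09],159.2,1); plan([.509,.2005,.053],159,3,start=[.509,.2005,.09,159])
```

```text
[0.5044 0.2085 0.1728]
wingtop (array([0.50877984, 0.20049443, 0.05082297]), [np.float64(0.00012332395246442745), np.float64(0.00012332395246446328)]) [0.50835441 0.20060234 0.053     ]
marks (array([0.51034776, 0.19897381, 0.01550323]), [np.float64(0.00011305030332132269), np.float64(0.00011305030332123926)]) [0.50889367 0.19958983 0.023     ]
from [0.5044 0.2085 0.1728] 159.27 per row mm 83.3 deg -0.07
[-0.036, -0.029, 0.414, 0, 0, np.float64(0.0004), -1]
from [0.509  0.2005 0.09  ] 159 per row mm 12.3 deg 0.0
[0.0, 0.0, 0.062, 0, 0, 0.0, -1]
[0.0, 0.0, 0.062, 0, 0, 0.0, -1]
[0.0, 0.0, 0.062, 0, 0, 0.0, -1]
```

Emit:
move_arm --pt "-0.018 -0.015 0.2 0 0 0 -1" --pt "-0.018 -0.014 0.2 0 0 0 -1" --pt "0 0 0.12 0 0 0 -1" --pt "0 0 0.07 0 0 0 -1" --pt "0 0 0 0 0 0 -1" --pt "0 0 0 0 0 0 -1"

```text
time_s: 6.15
eef_pos: [0.5095, 0.2007, 0.0548]
ee_rot: [0.001, 0.179, 0.984, 0.0]
wrist_force: [0.7, -0.5, 0.2]
width: 0.094
grip_force: 0.0
```

Emit:
move_arm --pt "0 0 0 0 0 0 1" --pt "0 0 0 0 0 0 1" --pt "0 0 0 0 0 0 1" --pt "0 0 0 0 0 0 1" --pt "0 0 0 0 0 0 1" --pt "0 0 0 0 0 0 1" --pt "0 0 0 0 0 0 1" --pt "0 0 0 0 0 0 1" --squeeze 45

```text
time_s: 6.95
eef_pos: [0.5083, 0.2004, 0.0535]
ee_rot: [-0.0, 0.179, 0.984, -0.0]
wrist_force: [0.6, -0.7, 0.4]
width: 0.0336
grip_force: 0.0
```

Emit:
move_arm --pt "0 0 0 0 0 0 1" --pt "0 0 0 0 0 0 1" --pt "0 0 0 0 0 0 1" --pt "0 0 0 0 0 0 1" --pt "0 0 0 0 0 0 1"

```text
time_s: 7.45
eef_pos: [0.5083, 0.2004, 0.0536]
ee_rot: [0.0, 0.179, 0.984, 0.0]
wrist_force: [1.3, -0.1, -0.1]
width: 0.0007
grip_force: 0.0
```

Emit:
move_arm --pt "0 0 -0.1 0 0 0 1" --pt "0 0 -0.2 0 0 0 1" --pt "0 0 -0.2 0 0 0 1" --pt "0 0 -0.2 0 0 0 1" --pt "0 0 -0.05 0 0 0 1" --pt "0 0 0 0 0 0 1" --pt "0 0 0 0 0 0 1"

```text
time_s: 8.15
eef_pos: [0.5072, 0.2001, 0.2018]
ee_rot: [-0.001, 0.179, 0.984, -0.001]
wrist_force: [0.0, 0.1, 0.2]
width: 0.0005
grip_force: 0.0
```

Run:
```python
from h import *
s=env.read_state();print(s['eef_pos'].round(4),yaw(q2R(s['ee_rot'])),s['width'],s['wrist_force'].round(2),s['ft_torque'].round(3),s['joint_pos'].round(3))
# housing from w1 picture: gasket ring / neck fit at z=.088
im=cv2.imread('pics/w1.png'); c=cam('wrist'); save(c,'w4'); he=np.array(c[0]['hand_eye'])
a=np.radians(89.9);T=np.eye(4);T[:3,:3]=np.array([[np.cos(a),np.sin(a),0],[np.sin(a),-np.cos(a),0],[0,0,-1]]);T[:3,3]=[.4584,-.2120,.2516];T=T@he
o=(c[0],T[:3,:3],T[:3,3])
g=cv2.cvtColor(im,cv2.COLOR_BGR2GRAY); m=(g<60).astype(np.uint8)
n,l,st,ce=cv2.connectedComponentsWithStats(m)
for i in range(1,n):
    if st[i][4]>300 and 280<ce[i][0]<420 and 130<ce[i][1]<225:
        ct,_=cv2.findContours((l==i).astype(np.uint8),cv2.RETR_EXTERNAL,cv2.CHAIN_APPROX_NONE)
        pts=np.array([atz(o,[p[0][1],p[0][0]],.088)[:2] for p in ct[0]],np.float32)
        print(st[i],cv2.minAreaRect(pts*1000))
c1=cam('top')
for q,z in(('neck',.084),('slot',.078),('housing',0.0)):
    for nm,k in (('t',c1),):
        print(q,[(np.round(a['at'],1),round(a['score'],2),atz(k,a['at'],z).round(4)) for a in env.spot_point(q,k[0])[:3]])
```

```text
[0.5072 0.2001 0.2018] 159.33190369534955 0.00047097882741190065 [0.02 0.12 0.22] [-0.006 -0.142  0.022] [ 0.217  0.147  1.615  0.     1.383 -0.993]
[ 293  143  110   74 4017] ((493.6374206542969, -197.04701232910156), (91.37384796142578, 132.9933624267578), 89.88038635253906)
[330 175  34  10 318] ((493.050048828125, -195.72044372558594), (11.254851341247559, 40.86559295654297), 89.88440704345703)
neck [(array([235.9, 406.8]), 0.86, array([ 0.4925, -0.1963,  0.084 ]))]
slot [(array([234.8, 407.9]), 0.9, array([ 0.495 , -0.1999,  0.078 ]))]
housing [(array([235.1, 402.9]), 0.56, array([ 0.4945, -0.2029,  0.    ]))]
```

View pics/w4.png

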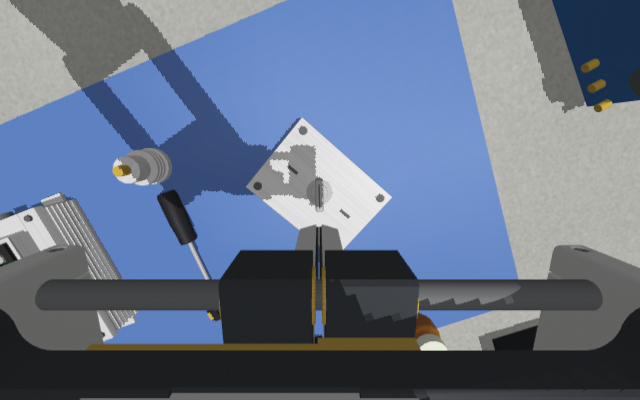

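The wrist view shows the closed fingertips at about (318,228) and the wing at (319,193), still upright on the cover. The fingers closed on nothing, so I'll check the gripper against the fixed cameras.

Run:
```python
from h import *
s=env.read_state(); R0=q2R(s['ee_rot']); p=np.array(s['eef_pos']); print(p,R0[:,2])
out=[]
for n in('scene','top','wrist'):
    c=cam(n)
    for q,z in(('cover_top',.023),('wing',.04)):
        a=env.spot_point(q,c[0])
        print(n,q,[(np.round(b['at'],1),round(b['score'],2),atz(c,b['at'],z).round(4)) for b in a[:2]])
    tip=p+R0[:,2]*.025; print('tip px',proj(c,tip),'tcp',proj(c,p))
    if n=='wrist': continue
    im=c[0]['image'].copy()
    for X,col in((tip,(255,0,0)),([.5088,.2005,.051],(0,255,0))):
        cv2.circle(im,tuple(int(v) for v in proj(c,X).round()),2,col,-1)
    u=proj(c,[.508,.2,.1]).astype(int); u[0]=np.clip(u[0],80,560);u[1]=np.clip(u[1],100,300)
    out.append(cv2.resize(im[u[1]-100:u[1]+100,u[0]-65:u[0]+65],(390,600),interpolation=cv2.INTER_CUBIC))
cv2.imwrite('pics/chk.png',np.hstack(out)[:,:,::-1])
```

```text
[0.50722856 0.20010472 0.20154468] [-3.57180084e-03 -8.06309337e-04 -9.99993296e-01]
scene cover_top [(array([229.7, 434. ]), 0.76, array([0.5106, 0.2072, 0.023 ])), (array([241. , 319.4]), 0.64, array([0.6535, 0.0062, 0.023 ]))]
scene wing [(array([219.7, 431.5]), 0.56, array([0.5014, 0.1972, 0.04  ])), (array([297. , 300.5]), 0.24, array([0.8148, 0.0522, 0.04  ]))]
tip px [443.74024883 164.21451685] tcp [446.09903478 152.46795684]
top cover_top [(array([220.7, 239.5]), 0.94, array([0.5188, 0.1955, 0.023 ]))]
top wing []
tip px [220.21099274 223.61721843] tcp [216.77058049 223.20101034]
wrist cover_top [(array([190.3, 315.6]), 0.88, array([0.5072, 0.1966, 0.023 ]))]
wrist wing [(array([194.4, 318.1]), 0.73, array([0.5104, 0.199 , 0.04  ]))]
tip px [317.85120972 223.81698533] tcp [317.86588949 234.57020649]
```

View pics/chk.png

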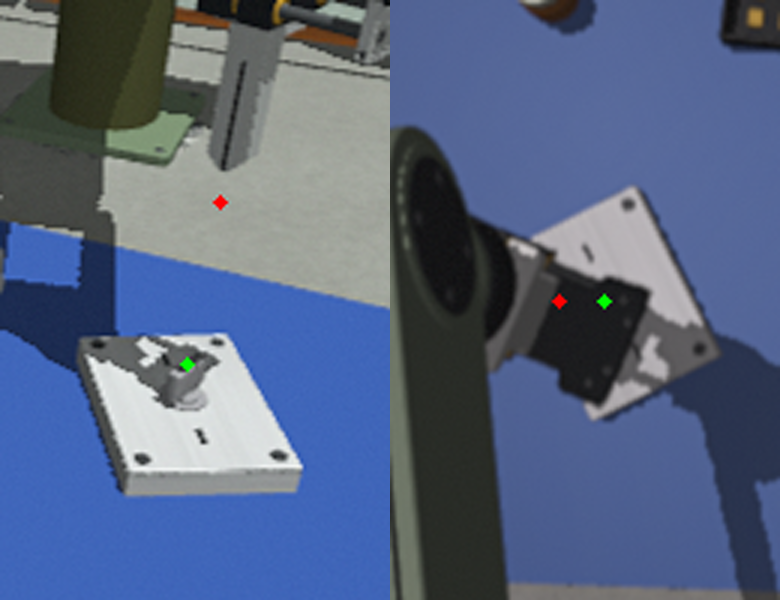

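Scene view: the real fingertips are at crop (223,168), about 25 mm higher than the predicted tip (red). They sit roughly at the reported TCP, so they closed just above the wing. I'll reopen, descend in steps and watch the force.

Emit:
move_arm --pt "0.005 0 0 0 0 0 -1" --pt "0 0 0 0 0 0 -1" --pt "0 0 0 0 0 0 -1" --pt "0 0 0 0 0 0 -1" --pt "0 0 0 0 0 0 -1" --pt "0 0 0 0 0 0 -1" --pt "0 0 0 0 0 0 -1" --pt "0 0 0 0 0 0 -1"

```text
time_s: 9.65
eef_pos: [0.5074, 0.2007, 0.2035]
ee_rot: [-0.0, 0.179, 0.984, -0.0]
wrist_force: [0.2, -1.0, 0.0]
width: 0.061
grip_force: 0.0
```

Emit:
move_arm --pt "-0.005 0 0.2 0 0 0 -1" --pt "0 0 0.2 0 0 0 -1" --pt "0 0 0.2 0 0 0 -1" --pt "0 0 0.12 0 0 0 -1" --pt "0 0 0.06 0 0 0 -1" --pt "0 0 0 0 0 0 -1"

```text
time_s: 10.25
eef_pos: [0.5069, 0.2001, 0.0458]
ee_rot: [-0.002, 0.179, 0.984, -0.001]
wrist_force: [-0.0, 0.7, 1.0]
width: 0.0938
grip_force: 0.0
```

Run:
```python
from h import *
s=env.read_state();print(s['time_s'],s['eef_pos'].round(4),yaw(q2R(s['ee_rot'])),s['width'],s['wrist_force'].round(2))
```

```text
10.25 [0.5069 0.2001 0.0458] 159.33045777504358 0.09377153399444955 [-0.03  0.72  0.96]
```

Emit:
move_arm --pt "-0.008 0 0.025 0 0 0 -1" --pt "0 0 0 0 0 0 -1"

```text
time_s: 10.45
eef_pos: [0.5113, 0.2001, 0.0438]
ee_rot: [0.001, 0.179, 0.984, 0.001]
wrist_force: [0.4, -0.6, -0.0]
width: 0.0939
grip_force: 0.0
```

Emit:
move_arm --pt "0 0 0.025 0 0 0 -1" --pt "0 0 0 0 0 0 -1"

```text
time_s: 10.65
eef_pos: [0.5101, 0.1999, 0.0379]
ee_rot: [0.0, 0.179, 0.984, 0.0]
wrist_force: [-0.7, 0.2, 0.1]
width: 0.0942
grip_force: 0.0
```

Emit:
move_arm --pt "0 0 0.02 0 0 0 -1" --pt "0 0 0 0 0 0 -1" --pt "0 0 0 0 0 0 -1"

```text
time_s: 10.95
eef_pos: [0.5097, 0.1998, 0.0335]
ee_rot: [-0.0, 0.179, 0.984, -0.0]
wrist_force: [-0.3, 0.5, -0.3]
width: 0.0938
grip_force: 0.0
```

Emit:
move_arm --pt "0 0 0 0 0 0 1" --pt "0 0 0 0 0 0 1" --pt "0 0 0 0 0 0 1" --pt "0 0 0 0 0 0 1" --pt "0 0 0 0 0 0 1" --pt "0 0 0 0 0 0 1" --pt "0 0 0 0 0 0 1" --pt "0 0 0 0 0 0 1"

```text
time_s: 11.75
eef_pos: [0.5098, 0.1998, 0.0335]
ee_rot: [-0.0, 0.179, 0.984, -0.0]
wrist_force: [0.8, -0.4, -0.2]
width: 0.0332
grip_force: 0.0
```

Emit:
move_arm --pt "0 0 0 0 0 0 1" --pt "0 0 0 0 0 0 1" --pt "0 0 0 0 0 0 1" --pt "0 0 0 0 0 0 1" --pt "0 0 0 0 0 0 1" --pt "0 0 0 0 0 0 1"

```text
time_s: 12.35
eef_pos: [0.5098, 0.1998, 0.0336]
ee_rot: [0.0, 0.179, 0.984, -0.0]
wrist_force: [0.3, -1.5, -0.4]
width: 0.0097
grip_force: 45.0
```

Gripped: opening 9.7 mm at 45 N. Next I lift, turning the cover toward the housing's axis on the way.

Emit:
move_arm --pt "0 0 -0.05 0 0 0 1" --pt "0 0 -0.1 0 0 0 1" --pt "0 0 -0.15 0 0 0 1" --pt "0 0 -0.2 0 0 0 1" --pt "0 0 -0.2 0 0 0 1" --pt "0 0 -0.15 0 0 0 1" --pt "0 0 -0.05 0 0 0 1" --pt "0 0 0 0 0 0 1"

```text
time_s: 13.15
eef_pos: [0.5107, 0.2001, 0.2152]
ee_rot: [0.002, 0.179, 0.984, 0.001]
wrist_force: [-0.8, -0.9, -2.2]
width: 0.0094
grip_force: 45.0
```

Run:
```python
from h import *
s=env.read_state();print(s['time_s'],s['eef_pos'].round(4),yaw(q2R(s['ee_rot'])),s['width'],s['wrist_force'].round(2),s['ft_torque'].round(3))
c=cam('top')
print([(np.round(a['at'],1),round(a['score'],2),atz(c,a['at'],.084).round(4)) for a in env.spot_point('neck',c[0])[:2]])
g=cv2.cvtColor(c[0]['image'],cv2.COLOR_RGB2GRAY)[200:275,365:445]; g=cv2.resize(g,None,fx=4,fy=4,interpolation=cv2.INTER_CUBIC)
n,l,st,ce=cv2.connectedComponentsWithStats((g<60).astype(np.uint8))
for i in range(1,n):
    if st[i][4]>800:
        ct,_=cv2.findContours((l==i).astype(np.uint8),cv2.RETR_EXTERNAL,cv2.CHAIN_APPROX_NONE)
        pts=np.array([atz(c,[200+(p[0][1]+.5)/4-.5,365+(p[0][0]+.5)/4-.5],.088)[:2] for p in ct[0]],np.float32)
        print(st[i],cv2.minAreaRect(pts*1000))
plan([.613,-.34,.34],130,14,1)
```

```text
13.15 [0.5107 0.2001 0.2152] 159.3323967168873 0.009358376543751946 [-0.81 -0.91 -2.15] [ 0.049 -0.123  0.068]
[(array([236.9, 403.6]), 0.81, array([ 0.4901, -0.1892,  0.084 ]))]
[   86    21   168   241 18898] ((495.177734375, -196.16217041015625), (91.62602233886719, 131.32843017578125), 89.72816467285156)
[ 157  103   23   73 1419] ((495.7854919433594, -195.1282501220703), (11.647750854492188, 40.03420639038086), 89.53596496582031)
from [0.5085 0.1995 0.2116] 159.33 per row mm 40.3 deg -2.09
[-0.103, -0.167, -0.046, 0, 0, np.float64(0.0116), 1]
[-0.109, -0.163, -0.046, 0, 0, np.float64(0.0116), 1]
[-0.115, -0.159, -0.046, 0, 0, np.float64(0.0116), 1]
[-0.121, -0.155, -0.046, 0, 0, np.float64(0.0116), 1]
[-0.126, -0.15, -0.046, 0, 0, np.float64(0.0116), 1]
[-0.132, -0.146, -0.046, 0, 0, np.float64(0.0116), 1]
[-0.137, -0.141, -0.046, 0, 0, np.float64(0.0116), 1]
[-0.142, -0.136, -0.046, 0, 0, np.float64(0.0116), 1]
[-0.147, -0.13, -0.046, 0, 0, np.float64(0.0116), 1]
[-0.151, -0.125, -0.046, 0, 0, np.float64(0.0116), 1]
[-0.156, -0.119, -0.046, 0, 0, np.float64(0.0116), 1]
[-0.16, -0.113, -0.046, 0, 0, np.float64(0.0116), 1]
[-0.164, -0.108, -0.046, 0, 0, np.float64(0.0116), 1]
[-0.168, -0.101, -0.046, 0, 0, np.float64(0.0116), 1]
```

Run:
```python
from h import *
plan([.4953,-.1974,.185],130.3,10,1)
```

```text
from [0.5085 0.1995 0.2116] 159.33 per row mm 39.8 deg -2.9
[-0.064, -0.188, 0.013, 0, 0, np.float64(0.0161), 1]
[-0.073, -0.185, 0.013, 0, 0, np.float64(0.0161), 1]
[-0.083, -0.181, 0.013, 0, 0, np.float64(0.0161), 1]
[-0.092, -0.176, 0.013, 0, 0, np.float64(0.0161), 1]
[-0.1, -0.171, 0.013, 0, 0, np.float64(0.0161), 1]
[-0.109, -0.166, 0.013, 0, 0, np.float64(0.0161), 1]
[-0.117, -0.16, 0.013, 0, 0, np.float64(0.0161), 1]
[-0.125, -0.154, 0.013, 0, 0, np.float64(0.0161), 1]
[-0.133, -0.148, 0.013, 0, 0, np.float64(0.0161), 1]
[-0.14, -0.141, 0.013, 0, 0, np.float64(0.0161), 1]
```

Emit:
move_arm --pt "-0.032 -0.094 0 0 0 0.005 1" --pt "-0.064 -0.188 0.013 0 0 0.015 1" --pt "-0.073 -0.185 0.013 0 0 0.016 1" --pt "-0.083 -0.181 0.013 0 0 0.016 1" --pt "-0.092 -0.176 0.013 0 0 0.016 1" --pt "-0.1 -0.171 0.013 0 0 0.016 1" --pt "-0.109 -0.166 0.013 0 0 0.016 1" --pt "-0.117 -0.16 0.013 0 0 0.016 1"

```text
time_s: 14.05
eef_pos: [0.4945, -0.0986, 0.1922]
ee_rot: [-0.003, 0.356, 0.935, 0.0]
wrist_force: [0.9, 0.5, -2.2]
width: 0.0096
grip_force: 45.0
```

Emit:
move_arm --pt "-0.125 -0.154 0.013 0 0 0.016 1" --pt "-0.1 -0.11 0.013 0 0 0.016 1" --pt "-0.06 -0.06 0.01 0 0 0.01 1" --pt "0 0 0 0 0 0 1" --pt "0 0 0 0 0 0 1" --pt "0 0 0 0 0 0 1"

```text
time_s: 14.65
eef_pos: [0.493, -0.1824, 0.1876]
ee_rot: [-0.001, 0.415, 0.91, 0.0]
wrist_force: [-0.2, -0.7, -1.5]
width: 0.0097
grip_force: 45.0
```

```bash
cat > look.py <<'E'
from h import *
import sys
s=env.read_state();print(s['time_s'],s['eef_pos'].round(4),yaw(q2R(s['ee_rot'])),s['width'],s['wrist_force'].round(2),s['ft_torque'].round(3))
c=cam('wrist'); save(c,sys.argv[1]); zt=s['eef_pos'][2]-.0105
for q in('cover_top','wing'):
    a=env.spot_point(q,c[0]); print(q,[(np.round(b['at'],1),round(b['score'],2),(atz(c,b['at'],zt)-s['eef_pos']).round(4)) for b in a[:1]])
E
python3 - <<'E'
import sys; sys.argv=['','w5']
exec(open('look.py').read())
plan([.4953,-.1974,.185],130.3,2,1)
E
```

```text
14.65 [ 0.493  -0.1824  0.1876] 131.00342039459846 0.009723633643131195 [-0.23 -0.72 -1.48] [-0.038 -0.145  0.004]
cover_top [(array([231.5, 318.4]), 0.79, array([-0.0004, -0.0002, -0.0105]))]
wing []
from [ 0.4934 -0.1828  0.1883] 131.01 per row mm 7.5 deg -0.35
[-0.031, -0.02, 0.008, 0, 0, np.float64(0.002), 1]
[-0.031, -0.02, 0.008, 0, 0, np.float64(0.002), 1]
```

View pics/w5.png

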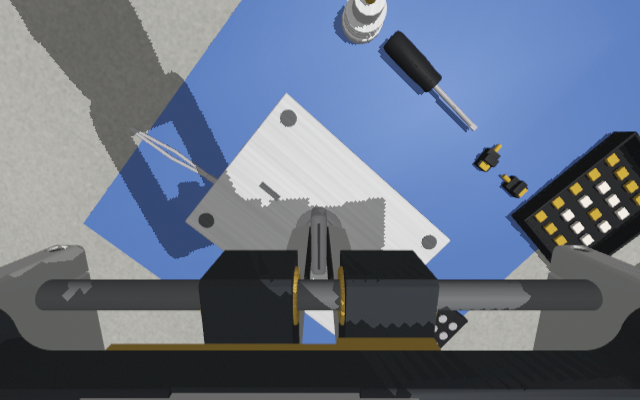

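The wrist view shows the cover hanging level. Its corner is at (287,93), its edges run to (450,240) and (187,220), and the screws are at (288,118), (429,242) and (206,220). From these I compute its yaw and centre in the hand.

Run:
```python
from h import *
s=env.read_state();c=cam('wrist'); p=np.array(s['eef_pos']);print(p,yaw(q2R(s['ee_rot'])))
g=cv2.cvtColor(c[0]['image'],cv2.COLOR_RGB2GRAY); hsv=cv2.cvtColor(c[0]['image'],cv2.COLOR_RGB2HSV)
# edge points: walk along normals of rough edges
def edge(p0,p1,zt):
    p0,p1=np.array(p0,float),np.array(p1,float); n=np.array([-(p1-p0)[1],(p1-p0)[0]]);n/=np.linalg.norm(n); P=[]
    S=hsv[:,:,1].astype(np.float32)
    for f in np.linspace(.1,.9,40):
        q=p0+f*(p1-p0); t=np.arange(-6,6.01,.25)
        v=cv2.remap(S,(q[0]+t*n[0]).astype(np.float32)[None],(q[1]+t*n[1]).astype(np.float32)[None],cv2.INTER_LINEAR)[0]
        d=np.abs(np.diff(v)); k=d.argmax(); r=q+(t[k]+.125)*n; P.append(atz(c,[r[1],r[0]],zt)[:2])
    P=np.array(P,np.float32); vx,vy,x,y=cv2.fitLine(P,cv2.DIST_HUBER,0,.001,.001).ravel(); return np.array([vx,vy]),np.array([x,y])
for h in(.0105,.008,.013):
    zt=p[2]-h
    d1,a1=edge((287,93),(450,240),zt); d2,a2=edge((287,93),(187,220),zt)
    y1=np.degrees(np.arctan2(d1[1],d1[0]))%180; y2=np.degrees(np.arctan2(d2[1],d2[0]))%180
    if y1>90:y1-=180
    k=np.linalg.solve(np.array([d1,-d2]).T,a2-a1); cor=a1+k[0]*d1
    u=d1 if d1[0]>0 else -d1; v=np.array([-u[1],u[0]])
    cen=cor+.0775*u-.0575*v   # corner is at -x,+y of the cover
    S=[atz(c,q,zt) for q in([118,288],[242,429],[220,206])]
    w=S[1]-S[0];print(h,'long',y1.round(2),'short',y2.round(2),'corner',cor.round(4),'centre-TCP',(cen-p[:2]).round(4),'screws',np.degrees(np.arctan2(w[1],w[0])).round(2),np.linalg.norm(w).round(4),np.linalg.norm(S[2]-S[0]).round(4))
```

```text
[ 0.49339765 -0.18283354  0.18828638] 131.0092815346951
0.0105 long 0.26 short 90.16 corner [ 0.415  -0.1254] centre-TCP [-0.0007  0.0003] screws 0.28 0.1329 0.0924
0.008 long 0.26 short 90.16 corner [ 0.4154 -0.1255] centre-TCP [-0.0002  0.0002] screws 0.28 0.1311 0.0912
0.013 long 0.26 short 90.16 corner [ 0.4145 -0.1252] centre-TCP [-0.0011  0.0004] screws 0.28 0.1346 0.0936
```

Run:
```python
from h import *
plan([.4952,-.1969,.138],130.55,2,1)
```

```text
from [ 0.4934 -0.183   0.1883] 131.0 per row mm 26.1 deg -0.22
[-0.029, -0.019, 0.126, 0, 0, np.float64(0.0012), 1]
[-0.029, -0.019, 0.126, 0, 0, np.float64(0.0012), 1]
```

Emit:
move_arm --pt "-0.029 -0.019 0.08 0 0 0.0012 1" --pt "-0.029 -0.019 0.1 0 0 0.0012 1" --pt "0 0 0.07 0 0 0 1" --pt "0 0 0 0 0 0 1" --pt "0 0 0 0 0 0 1" --pt "0 0 0 0 0 0 1"

```text
time_s: 15.45
eef_pos: [0.4958, -0.1979, 0.1392]
ee_rot: [0.001, 0.419, 0.908, -0.0]
wrist_force: [-0.2, -0.1, -1.5]
width: 0.0094
grip_force: 45.0
```

Run:
```python
from h import *
for i in range(2):
    s=env.read_state(); print(s['time_s'],s['wrist_force'].round(2),s['ft_torque'].round(3)); c=cam('scene')
plan([.4952,-.1969,.115],130.55,2,1)
```

```text
15.45 [-0.17 -0.06 -1.53] [-0.068 -0.184 -0.004]
15.5 [-0.14  0.09 -2.25] [-0.045 -0.11   0.026]
from [ 0.4958 -0.198   0.1393] 130.48 per row mm 12.2 deg 0.03
[0.003, 0.001, 0.061, 0, 0, np.float64(-0.0002), 1]
[0.003, 0.001, 0.061, 0, 0, np.float64(-0.0002), 1]
```

Emit:
move_arm --pt "0.003 0.001 0.05 0 0 0 1" --pt "0.003 0.001 0.04 0 0 0 1" --pt "0 0 0 0 0 0 1" --pt "0 0 0 0 0 0 1"

```text
time_s: 15.95
eef_pos: [0.494, -0.1963, 0.1194]
ee_rot: [-0.001, 0.419, 0.908, 0.0]
wrist_force: [1.3, 0.1, -1.9]
width: 0.0096
grip_force: 45.0
```

Emit:
move_arm --pt "0 0 0.015 0 0 0 1" --pt "0 0 0.01 0 0 0 1" --pt "0 0 0 0 0 0 1"

```text
time_s: 16.25
eef_pos: [0.4943, -0.1966, 0.1148]
ee_rot: [-0.0, 0.419, 0.908, 0.0]
wrist_force: [0.9, -0.5, -2.7]
width: 0.0097
grip_force: 45.0
```

Emit:
move_arm --pt "0 0 0.015 0 0 0 1" --pt "0 0 0 0 0 0 1" --pt "0 0 0 0 0 0 1"

```text
time_s: 16.55
eef_pos: [0.4944, -0.1966, 0.1121]
ee_rot: [-0.0, 0.419, 0.908, 0.0]
wrist_force: [-0.3, 0.3, -3.0]
width: 0.0096
grip_force: 45.0
```

Emit:
move_arm --pt "0 0 0.015 0 0 0 1" --pt "0 0 0 0 0 0 1" --pt "0 0 0 0 0 0 1"

```text
time_s: 16.85
eef_pos: [0.495, -0.1969, 0.1095]
ee_rot: [0.001, 0.419, 0.908, -0.0]
wrist_force: [0.4, -0.0, -1.6]
width: 0.0095
grip_force: 45.0
```

Emit:
move_arm --pt "0 0 0.01 0 0 0 1" --pt "0 0 0 0 0 0 1" --pt "0 0 0 0 0 0 1"

```text
time_s: 17.15
eef_pos: [0.4952, -0.197, 0.1092]
ee_rot: [0.001, 0.419, 0.908, -0.0]
wrist_force: [-2.7, 0.8, 7.7]
width: 0.0092
grip_force: 45.0
```

Contact came exactly at the hung-up height (TCP 0.109), so the pin is on the bridge. I ease off slightly and turn the wing counter-clockwise.

Emit:
move_arm --pt "0 0 -0.006 0 0 0 1" --pt "0 0 0 0 0 0 1"

```text
time_s: 17.35
eef_pos: [0.4951, -0.197, 0.1093]
ee_rot: [0.001, 0.419, 0.908, -0.0]
wrist_force: [-1.1, 0.1, 5.4]
width: 0.0098
grip_force: 45.0
```

Emit:
move_arm --pt "0 0 0 0 0 -0.02 1" --pt "0 0 0 0 0 -0.03 1" --pt "0 0 0 0 0 -0.035 1" --pt "0 0 0 0 0 -0.035 1" --pt "0 0 0 0 0 -0.035 1" --pt "0 0 0 0 0 -0.035 1" --pt "0 0 0 0 0 0 1" --pt "0 0 0 0 0 0 1"

```text
time_s: 18.15
eef_pos: [0.4939, -0.1962, 0.1075]
ee_rot: [-0.001, 0.135, 0.991, 0.0]
wrist_force: [-0.5, -0.5, -2.2]
width: 0.0097
grip_force: 45.0
```

Run:
```python
from h import *
s=env.read_state(); print(s['time_s'],s['eef_pos'].round(4),yaw(q2R(s['ee_rot'])),s['wrist_force'].round(2),s['ft_torque'].round(3),s['joint_pos'].round(2),s['width'])
```

```text
18.15 [ 0.4939 -0.1962  0.1075] 164.52896460415386 [-0.49 -0.53 -2.2 ] [ 0.05  -0.171 -0.023] [-0.54  0.22  1.74  0.    1.19 -1.84] 0.00974409132485234
```

Emit:
move_arm --pt "0 0 0 0 0 -0.03 1" --pt "0 0 0 0 0 -0.03 1" --pt "0 0 0 0 0 -0.025 1" --pt "0 0 0 0 0 0 1" --pt "0 0 0 0 0 0 1"

```text
time_s: 18.65
eef_pos: [0.4941, -0.1964, 0.1079]
ee_rot: [-0.0, 0.002, 1.0, 0.0]
wrist_force: [0.9, -0.3, -2.3]
width: 0.0094
grip_force: 45.0
```

Run:
```python
from h import *
s=env.read_state(); print(s['time_s'],s['eef_pos'].round(4),yaw(q2R(s['ee_rot'])),s['wrist_force'].round(2),s['ft_torque'].round(3),s['joint_pos'].round(2),s['width'])
```

```text
18.65 [ 0.4941 -0.1964  0.1079] 179.81289990789745 [ 0.89 -0.28 -2.34] [ 0.023 -0.198 -0.017] [-0.54  0.22  1.74  0.    1.19 -2.11] 0.00942355802825788
```

Emit:
move_arm --pt "0 0 0.015 0 0 0 1" --pt "0 0 0.015 0 0 0 1" --pt "0 0 0 0 0 0 1" --pt "0 0 0 0 0 0 1"

```text
time_s: 19.05
eef_pos: [0.4943, -0.1965, 0.1021]
ee_rot: [-0.0, 0.001, 1.0, 0.0]
wrist_force: [-0.8, -0.7, -2.0]
width: 0.01
grip_force: 45.0
```

Emit:
move_arm --pt "0 0 0.01 0 0 0 1" --pt "0 0 0 0 0 0 1" --pt "0 0 0 0 0 0 1"

```text
time_s: 19.35
eef_pos: [0.4948, -0.1968, 0.1008]
ee_rot: [0.0, 0.0, 1.0, -0.0]
wrist_force: [0.2, 0.3, -0.2]
width: 0.0097
grip_force: 45.0
```

Pin through the slot, and the cover is on the gasket. I raise the grip and press in steps.

Emit:
move_arm --pt "0 0 0.01 0 0 0 1" --pt "0 0 0 0 0 0 1" --pt "0 0 0 0 0 0 1" --squeeze 60

```text
time_s: 19.65
eef_pos: [0.4949, -0.1968, 0.0993]
ee_rot: [0.0, 0.0, 1.0, -0.0]
wrist_force: [-1.8, 0.5, 5.2]
width: 0.009
grip_force: 60.0
```

Emit:
move_arm --pt "0 0 0.01 0 0 0 1" --pt "0 0 0 0 0 0 1" --pt "0 0 0 0 0 0 1"

```text
time_s: 19.95
eef_pos: [0.4949, -0.1969, 0.0981]
ee_rot: [0.0, 0.0, 1.0, -0.0]
wrist_force: [-3.8, 1.7, 9.7]
width: 0.0097
grip_force: 60.0
```

Emit:
move_arm --pt "0 0 0.005 0 0 0 1" --pt "0 0 0 0 0 0 1" --pt "0 0 0 0 0 0 1"

```text
time_s: 20.25
eef_pos: [0.495, -0.1969, 0.0975]
ee_rot: [0.0, 0.0, 1.0, -0.0]
wrist_force: [-4.5, 1.7, 11.1]
width: 0.0097
grip_force: 60.0
```

Emit:
move_arm --pt "0.003 0 0.005 0 0 0 1" --pt "0 0 0 0 0 0 1" --pt "0 0 0 0 0 0 1"

```text
time_s: 20.55
eef_pos: [0.495, -0.1969, 0.0975]
ee_rot: [0.001, 0.0, 1.0, -0.0]
wrist_force: [-4.4, 3.7, 14.3]
width: 0.0097
grip_force: 60.0
```

Emit:
move_arm --pt "0.002 0 0.005 0 0 0 1" --pt "0 0 0 0 0 0 1" --pt "0 0 0 0 0 0 1"

```text
time_s: 20.85
eef_pos: [0.495, -0.1969, 0.0974]
ee_rot: [0.001, 0.0, 1.0, -0.0]
wrist_force: [-5.3, 4.4, 18.8]
width: 0.0098
grip_force: 60.0
```

Emit:
move_arm --pt "0.002 0 0.005 0 0 0 1" --pt "0 0 0 0 0 0 1" --pt "0 0 0 0 0 0 1"

```text
time_s: 21.15
eef_pos: [0.495, -0.1969, 0.0974]
ee_rot: [0.002, 0.0, 1.0, -0.0]
wrist_force: [-6.2, 5.7, 23.2]
width: 0.0095
grip_force: 60.0
```

Emit:
move_arm --pt "0 0 0 0 0 0 1" --pt "0 0 0 0 0 0 1" --pt "0 0 0 0 0 0 1" --pt "0 0 0 0 0 0 1" --pt "0 0 0 0 0 0 1" --pt "0 0 0 0 0 0 1" --pt "0 0 0 0 0 0 1" --pt "0 0 0 0 0 0 1"

```text
time_s: 21.95
eef_pos: [0.495, -0.1969, 0.0974]
ee_rot: [0.002, 0.0, 1.0, -0.001]
wrist_force: [-6.0, 4.9, 23.5]
width: 0.0093
grip_force: 60.0
```

Emit:
move_arm --pt "0 0 0 0 0 0 1" --pt "0 0 0 0 0 0 1" --pt "0 0 0 0 0 0 1" --pt "0 0 0 0 0 0 1" --pt "0 0 0 0 0 0 1" --pt "0 0 0 0 0 0 1" --pt "0 0 0 0 0 0 1" --pt "0 0 0 0 0 0 1"

```text
time_s: 22.75
eef_pos: [0.495, -0.1969, 0.0974]
ee_rot: [0.002, 0.0, 1.0, -0.001]
wrist_force: [-6.3, 4.9, 23.4]
width: 0.0092
grip_force: 60.0
```

Run:
```python
from h import *
s=env.read_state(); print(s['time_s'],s['eef_pos'].round(4),yaw(q2R(s['ee_rot'])),s['wrist_force'].round(2),s['ft_torque'].round(3),s['width'])
c=cam('scene'); w=cam('wrist')
u=proj(c,[.495,-.197,.09]).astype(int)
a=cv2.resize(c[0]['image'][u[1]-70:u[1]+60,u[0]-65:u[0]+65],(390,390),interpolation=cv2.INTER_CUBIC); b=cv2.resize(w[0]['image'][80:280,220:420],(390,390),interpolation=cv2.INTER_CUBIC)
cv2.imwrite('pics/fin.png',np.hstack([a,b])[:,:,::-1])
```

```text
22.75 [ 0.495  -0.1969  0.0974] 179.97214643366405 [-6.26  4.89 23.37] [1.156 1.236 0.017] 0.009222945130981437
```

View pics/fin.png

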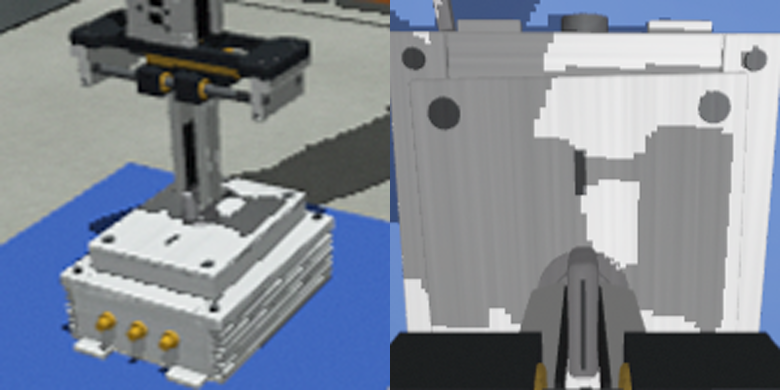

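The final view shows the cover level and flush over the neck, with the wing in line with the long-axis mark. It is still held down with about 23 N, so I'm handing in.

```bash
python3 -c "
from cell import env
print(env.job_done())"
```

```text
the job is handed in; nothing more can be done
None
```

The cover hung up on the bridge, was turned counter-clockwise into line with the slot, and is now pressed level onto the metal rim and still held there with about 23 N; the job is handed in.

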